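# Pump up the leak-test stand

### The arm

A 7-joint arm with a two-finger parallel gripper is mounted at the origin on the work surface. World frame = base frame: x ahead of the robot, y to its left, z up, the work surface at z = 0. Lengths are in m, angles in rad, forces in N, time in s.
With the tool pointing down it reaches from about 0.425 to 0.925 m from the base axis. Payload 6.8 kg.
Tool frame: the origin (TCP) lies midway between the tips of the shut fingers; the grasp point (between the pads) lies 19 mm behind it (bot.grasp_offset is the distance from the TCP to the grasp point, in m); z points along the fingers, x is the direction in which the jaws open and shut, and the axes are right-handed (so a half turn about z gives the same grasp; the last joint's range is limited). The gripper opens to 85 mm and grips with 20 to 120 N. Pads are 22 mm wide; open, the fingers measure 114 mm over their backs; the gripper's body (76 mm by 85 mm) begins 54 mm behind the grasp point. The pads swing forward as they close: fully open they stand 13 mm farther back than shut.
Start: joints at [1.176, 0.477, 0.022, 1.555, -0.011, 1.109, -0.083], TCP at [0.191, -0.647, 0.231] pointing down, gripper open.
Joint ranges: [-2.96, 2.96], [-0.34, 2.1], [-1.41, 1.46], [0.24, 2.44], [-1.37, 4.51], [0.17, 1.92], [-2.96, 2.96]. Speed limits (rad/s): [2.39, 2.39, 3.14, 3.14, 3.14, 3.14, 3.14].

### API

Orientations are given as a unit quaternion [w, x, y, z].
In Python, from station import bot, imaging gives the robot as it stands. The module is installed in compiled form; this text tells all that it offers.
- The arm moves only by the tool apply_moves, never from a script. Its argument "increments" is a list of rows, each a list of 7 numbers: the shift along the tool's x, y, z in mm, then the turn, a rotation vector about the tool's x, y, z in degrees, then the closure, from -1 (fully open) to 1 (shut). In form: [[dx, dy, dz, rx, ry, rz, grip], ...]. A call has exactly 8 rows; each row shifts and turns the pose as measured when the row begins, along the tool's axes as they then stand; what a row does not reach is not made up. A row lasts 1/8 s, in which the tool goes at most 62.5 mm and 10.7 degrees, less where a joint would pass 70% of its speed; a pose out of reach is approached as far as the arm can. A call with a gripper value outside its range is refused whole. The fingers move at their own pace and stop on an object; "grip_force" is the grip in N (left out, the last holds). Time passes only in rows, so rows that do not move let the fingers close, or fill a call up. It gives the time, the measured TCP pose, the force and the opening at its end, in the units of the state.
- bot.get_obs(): the state, without advancing time (a new reading comes with each control period).
- imaging.read_camera(name): name is "scene" or "top" or "wrist"; returns the picture (400x640x3 uint8, red, green, blue); there is no depth.
- imaging.get_calibration(name): a dict with "K" (3x3 intrinsics, pixels), "k1" (the pictures are not rectified: a ray, as slopes to the right and down, at radius r is drawn at 1 + k1 r^2 times it, then the intrinsics apply), "extrinsics" (4x4, takes a point from camera to world coordinates). Camera axes: x right, y down, z forward; pixel columns grow to the right and rows downward; lengths in m; the calibration is good to about 2 mm. A picture is of the moment at which its call begins: read the wrist's pose just before it. get_calibration takes no time and is no camera call; for the wrist camera it gives the pose at the moment of the call.
- bot.hand_in(): hands the job in, once; it reports no verdict.
The state is a dict: "t": time; "q": joint angles; "joint_vel": joint speeds; "joint_torque": joint torques, N m; "eef_pos": TCP position; "tool_rot": TCP orientation; "contact_force": force on the tool from outside, world axes, zero at the start; "torque": the same for the moment, N m; "gripper_width": opening from 0.0 (shut) to 1.0 (fully open).
Only numpy, scipy, OpenCV 4.12 (cv2) and the standard library are available. Lean on these libraries where they do the work, as an engineer would, in place of code of your own. Each camera call takes 0.05 s, during which the arm holds its last target.

### The job

Get the sealed housing up to pressure for its leak test, working with the fingertips only. Push the vent valve's handle clockwise until it is fully shut, then press the pump's plunger down with full strokes, letting it spring back up each time, until the white indicator pin has popped fully out. Finish with the plunger back up and the valve still shut; do not lift or shove the stand, and leave the brass plug, solder spool and screwdriver where they are.

Things in the scene. Friction and masses are not known exactly. Their poses are not given: they have to be found in the camera images.
- stand: Leak-test stand, loose, 4 to 6.5 kg: aluminium plate 220 (x) x 320 (y) x 12 mm on feet, upper face 18 mm above the bench. Origin: centre of the underside, on the bench; z up. Places in this frame (mm): hand pump, steel barrel 42 across, (30, 110); manifold block x 15 to 45, y -85 to 65, 48 high; indicator (30, 20); vent valve (30, -110); grey housing under test x -102 to -8, y -12 to 112, 70 high.
- knob_top (a point): Centre of the top of the plunger's black palm knob, the place to press: 46 mm in diameter, nearly flat over 38 mm. It is at stand (30, 110), 199 mm above the bench when up and 171 mm when fully pressed. The barrel's cap below it, 48 mm across, ends 145 mm above the bench.
- plunger (a joint): How far the plunger is pressed, m: 0 = up, 0.028 = down on its stop. Its spring needs about 6 N at first and 10 to 16 N at the bottom; released, it comes up by itself within 0.4 s. With the vent shut each full stroke adds air; 23 mm still counts as a full stroke, much shorter ones add nothing. It must come fully up again before the next stroke.
- vent (a joint): Vent handle, rad: 0 = open, pointing along stand +y; 1.571 = fully shut against its stop, turned clockwise seen from above, pointing along stand +x. Starts open or a little ajar (up to 0.15). It stays where it is left and takes about 2 N at the sleeve. While it is open no pressure builds; opening it lets the pressure out.
- vent_pivot (a point): Point on the vertical axis of the vent handle, at stand (30, -110), 77 mm above the bench, at mid-height of the handle.
- handle_grip (a point): Middle of the handle's black sleeve, 40 mm from the axis, moving with the handle; its y axis points from the stem to the handle's end. The sleeve is 44 mm long (18 to 62 mm from the axis), 11 wide, 14 high (70 to 84 mm above the bench). The block below ends at 48 mm, so fingertips about 60 mm above the bench can push the sleeve from the side.
- pin (a joint): Indicator pin, m: 0 = sunk 18 mm deep in its bore, unseen; 0.018 = flush with the bezel; 0.036 = fully out, 18 mm proud of it. Each full stroke lifts it and leaves it about 7 mm higher, so that it shows after three strokes and is fully out after five; then a relief valve keeps it there, further strokes make it bob but do no harm. Only pumping lifts it; leave it alone.
- pin_top (a point): Centre of the top of the white indicator pin (14 mm in diameter), at stand (30, 20): 46 mm above the bench at first, hidden in its bore; 64 mm when flush with its steel bezel (22 mm in diameter), 82 mm when fully out.
- plug: Bystander: loose brass blanking plug, 24 mm in diameter and 24 mm high, standing on the stand's plate. Origin: centre of its underside.
- spool: Bystander: grey solder spool, 60 mm in diameter and 48 mm high, standing on the bench beside the pump. Origin: centre of its underside.
- driver_mid (a point): Bystander: screwdriver 190 mm long, lying on the bench beyond the valve's end of the stand. The point is its origin, below the middle of its length.

How it is judged:
By the outcome, as a careful person would: the job done as asked, in the order asked, and still so for the second after the job is handed in, with the robot touching nothing.
It also fails if it takes over 51 s, if anything falls off the work surface, if the arm or the gripper's body presses on something with over 40 N, if the wrist force passes 120 N, or if a joint passes its speed limit or range.

## Working session

There is one attempt and no reset: what is moved stays moved. The work goes in short steps, Python scripts to look and compute and a tool call to move; the robot and the scene stay as the last step left them, time stands still between calls to the robot, and variables do not carry over. Pictures are saved under pics/ and viewed, and the job is handed in when it is done.

Besides the shell and the picture viewer there is one more tool, called after ">>>" as a command line: name --pt "numbers of a row" for each row, then --argument value for the rest. apply_moves: Moves the arm, as the interface text tells. Its arguments: {"type":"object","properties":{"increments":{"type":"array","items":{"type":"array","items":{"type":"number"}}},"grip_force":{"type":"number"}},"required":["increments"]}

```bash
mkdir -p pics; python3 - <<'E'
from station import bot, imaging
import cv2, numpy as np
for n in ["scene","top"]:
    im=imaging.read_camera(n); cv2.imwrite(f"pics/{n}0.png",im[:,:,::-1])
    c=imaging.get_calibration(n); print(n,c["K"],c["k1"],np.round(c["extrinsics"],3))
o=bot.get_obs(); print(o)
E
```

```text
scene [[434.98352686   0.         317.42421556]
 [  0.         434.98352686 202.37366967]
 [  0.           0.           1.        ]] -0.0870785770840152 [[ 0.725  0.55  -0.414  0.938]
 [ 0.688 -0.569  0.45  -0.322]
 [ 0.012 -0.611 -0.791  0.847]
 [ 0.     0.     0.     1.   ]]
top [[461.65802284   0.         328.82801564]
 [  0.         461.65802284 193.2340481 ]
 [  0.           0.           1.        ]] 0.04664119834148889 [[ 0.023 -0.985  0.168  0.346]
 [-0.999 -0.028 -0.028  0.085]
 [ 0.032 -0.168 -0.985  1.247]
 [ 0.     0.     0.     1.   ]]
{'t': 0.1, 'q': array([ 1.17585202,  0.4777395 ,  0.02234818,  1.55632807, -0.01150905,
        1.10928098, -0.0831241 ]), 'joint_vel': array([-7.82479048e-05, -1.05111294e-03, -5.41312294e-04, -3.16118692e-03,
       -4.55803869e-04, -2.86996970e-04, -5.44739846e-04]), 'joint_torque': array([ 4.43664918e-03, -5.97764218e+01,  1.61383621e+00, -2.81955117e+01,
        1.28178333e-02,  5.08918994e-03,  1.95872741e-05]), 'eef_pos': array([ 0.19081939, -0.64692735,  0.23041859]), 'tool_rot': array([-4.40873511e-04,  8.00910041e-01, -5.98784138e-01, -6.84104536e-04]), 'contact_force': array([-0.06718659,  0.11349793,  0.05929189]), 'torque': array([ 0.05402375, -0.00380368, -0.01098867]), 'gripper_width': 1.001330431596394}
```

View pics/scene0.png

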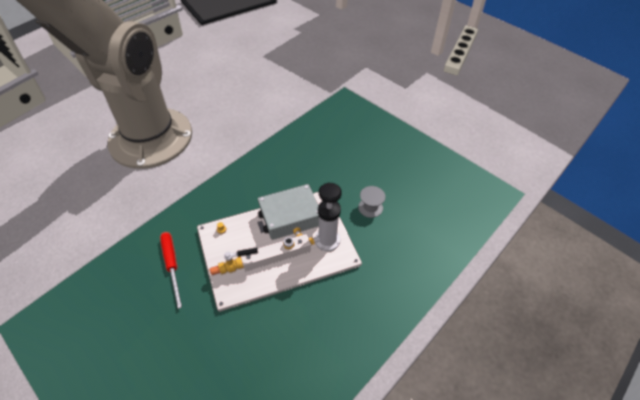

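View pics/top0.png

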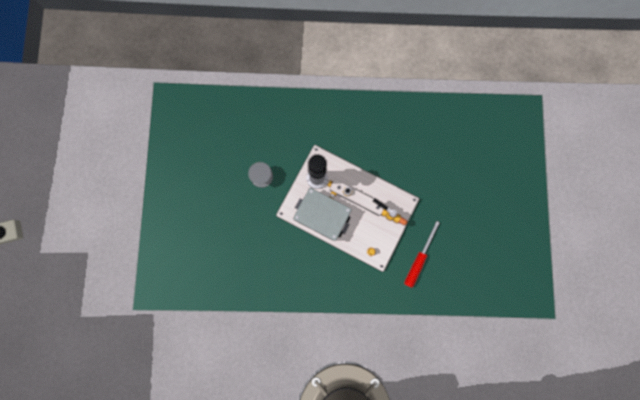

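```bash
cat > h.py <<'E'
from station import bot, imaging
import cv2, numpy as np
from scipy.spatial.transform import Rotation as R
from scipy.optimize import least_squares
def proj(n,P,c=None):
    c=c or imaging.get_calibration(n); T=np.linalg.inv(c["extrinsics"])
    P=np.atleast_2d(P); 
    return cv2.projectPoints(P.astype(float),cv2.Rodrigues(T[:3,:3])[0],T[:3,3],c["K"],np.array([c["k1"],0,0,0]))[0].reshape(-1,2)
def pose():
    o=bot.get_obs(); q=o["tool_rot"]; return o, R.from_quat([q[1],q[2],q[3],q[0]]).as_matrix()
E
python3 - <<'E'
from h import *
print(proj("scene",[[.191,-.647,.23],[0,0,0]]),proj("top",[[.191,-.647,.23],[0,0,0]]))
a=cv2.imread("pics/scene0.png")[170:320,140:400]; cv2.imwrite("pics/s1.png",cv2.resize(a,None,fx=3,fy=3,interpolation=cv2.INTER_CUBIC))
a=cv2.imread("pics/top0.png")[135:295,235:450]; cv2.imwrite("pics/t1.png",cv2.resize(a,None,fx=3.5,fy=3.5,interpolation=cv2.INTER_CUBIC))
E
```

```text
[[-132.6738953   290.26183146]
 [ 150.72297068  137.6728583 ]] [[660.24344824 357.01863342]
 [343.58914526 413.05792622]]
```

View pics/s1.png

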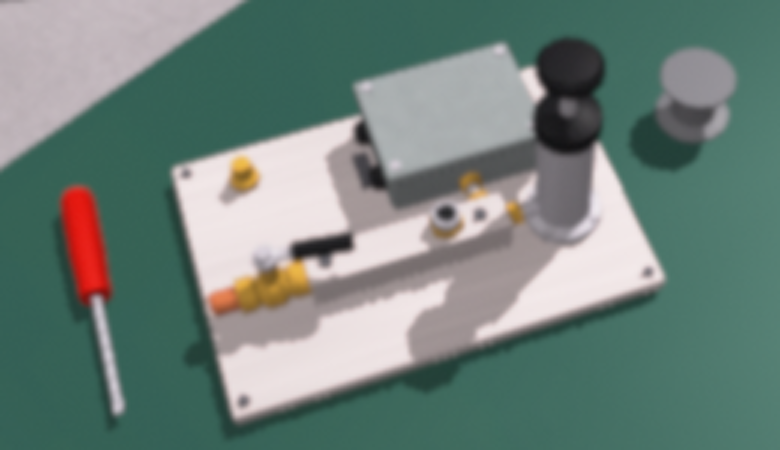

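View pics/t1.png

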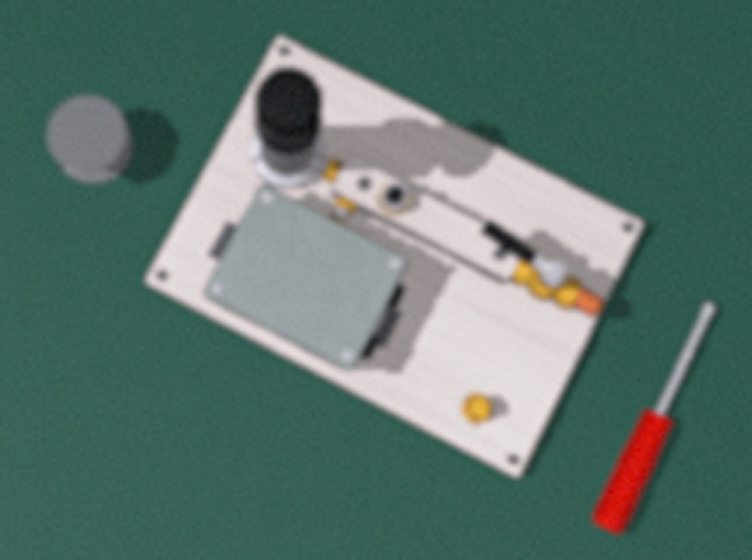

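```bash
cat > fit.py <<'E'
from h import *
ob=[("top",(280,36),(.11,.16,.018)),("top",(645,222),(.11,-.16,.018)),("top",(520,477),(-.11,-.16,.018)),("top",(148,282),(-.11,.16,.018)),
("scene",(172,171),(-.11,-.16,.018)),("scene",(236,412),(.11,-.16,.018)),("scene",(664,280),(.11,.16,.018)),("top",(289,98),(.03,.11,.199)),("scene",(571,62),(.03,.11,.199)),
("top",(396,195),(.03,.02,.064)),("scene",(447,213),(.03,.02,.064))]
cal={n:imaging.get_calibration(n) for n in("top","scene")}
def S(p,P): c,s=np.cos(p[2]),np.sin(p[2]); return np.array([p[0]+c*P[0]-s*P[1],p[1]+s*P[0]+c*P[1],P[2]])
def res(p):
    r=[]
    for n,u,P in ob:
        uv=np.array(u)/3.5+[235,135] if n=="top" else np.array(u)/3+[140,170]
        r.append(proj(n,S(p,P),cal[n])[0]-uv)
    return np.ravel(r)
if __name__=="__main__":
    f=least_squares(res,[.5,0,-.5],loss="soft_l1"); p=f.x; print(p,np.round(res(p).reshape(-1,2),2))
    for nm,P in dict(knob=(.03,.11,.199),pivot=(.03,-.11,.077),h0=(.03,-.07,.077),h1=(.07,-.11,.077)).items(): print(nm,S(p,P).round(4), proj("top",S(p,P),cal["top"]),((proj("top",S(p,P),cal["top"])-[235,135])*3.5).round(0),((proj("scene",S(p,P),cal["scene"])-[140,170])*3).round(0))
    o,M=pose(); print(M.round(4))
E
python3 fit.py
```

```text
[ 0.52088627 -0.00187826 -0.4544489 ] [[-0.84 -0.5 ]
 [-0.42 -0.26]
 [-0.41  0.07]
 [-1.41 -0.18]
 [-0.88 -0.41]
 [-1.28  3.19]
 [ 0.34  0.22]
 [-0.26 -0.12]
 [-0.54 -0.36]
 [-0.59 -0.1 ]
 [-0.76  0.66]]
knob [0.5961 0.0838 0.199 ] [[317.31158951 162.87787569]] [[288.  98.]] [[569.  61.]]
pivot [ 0.4996 -0.1139  0.077 ] [[393.09544652 212.92920851]] [[553. 273.]] [[263. 260.]]
h0 [ 0.5171 -0.0779  0.077 ] [[379.12817559 205.76131004]] [[504. 248.]] [[319. 242.]]
h1 [ 0.5355 -0.1314  0.077 ] [[399.87733114 199.26067931]] [[577. 225.]] [[277. 309.]]
[[ 2.829e-01 -9.591e-01 -6.000e-04]
 [-9.591e-01 -2.829e-01  1.500e-03]
 [-1.600e-03  1.000e-04 -1.000e+00]]
```

```bash
sed -i 's#np.array(u)/3.5+\[235,135\]#(np.array(u)+.5)/3.5-.5+[235,135]#; s#np.array(u)/3+\[140,170\]#(np.array(u)+.5)/3-.5+[140,170]#' fit.py; cat >> h.py <<'E'
def go(xyz,yaw=None,tag=""):
    """remaining: tool-frame shift mm (in present tool axes) and rz deg to have tool x at world yaw (deg), tool down"""
    o,M=pose(); d=M.T@(np.array(xyz)-o["eef_pos"])*1000
    cur=np.degrees(np.arctan2(M[1,0],M[0,0])); 
    rv=None
    if yaw is not None:
        y=np.radians(yaw); Mt=np.array([[np.cos(y),np.sin(y),0],[np.sin(y),-np.cos(y),0],[0,0,-1]])
        rv=np.degrees(R.from_matrix(M.T@Mt).as_rotvec()).round(2)
    print(tag,"t",round(o["t"],2),"pos",o["eef_pos"].round(4),"yaw",cur.round(1),"shift",d.round(1),"rot",rv,"F",o["contact_force"].round(1),"w",round(o["gripper_width"],2))
E
python3 fit.py; python3 - <<'E'
from h import *; from fit import S
p=[0.5209,-.0019,-.4544]
th=.15;u=np.array([np.sin(th),np.cos(th)]);n=np.array([np.cos(th),-np.sin(th)])
P=np.array([.03,-.11])+.042*u-.030*n
X=S(p,(*P,.2)); print(X); go(X,np.degrees(p[2]-th))
E
```

```text
[ 0.5209333  -0.00145246 -0.45455877] [[-0.63 -0.17]
 [-0.22  0.08]
 [-0.22  0.41]
 [-1.21  0.15]
 [-0.39 -0.18]
 [-0.78  3.39]
 [ 0.82  0.45]
 [-0.08  0.21]
 [-0.03 -0.13]
 [-0.39  0.23]
 [-0.27  0.89]]
knob [0.5962 0.0842 0.199 ] [[317.13278652 162.84891286]] [[287.  97.]] [[570.  61.]]
pivot [ 0.4996 -0.1135  0.077 ] [[392.92877138 212.91123769]] [[553. 273.]] [[263. 259.]]
h0 [ 0.5172 -0.0775  0.077 ] [[378.96264742 205.74188479]] [[504. 248.]] [[320. 242.]]
h1 [ 0.5355 -0.131   0.077 ] [[399.7130575  199.24358081]] [[576. 225.]] [[277. 308.]]
[[ 2.829e-01 -9.591e-01 -6.000e-04]
 [-9.591e-01 -2.829e-01  1.500e-03]
 [-1.600e-03  1.000e-04 -1.000e+00]]
[ 0.49875616 -0.06229793  0.2       ]
 t 0.1 pos [ 0.1908 -0.6469  0.2304] yaw -73.6 shift [-473.6 -460.8   31.1] rot [-3.000e-02  9.000e-02 -3.894e+01] F [-0.1  0.1  0.1] w 1.0
```

>>> apply_moves --pt "-41 -40 0 0 0 0 1" --pt "-41 -40 0 0 0 0 1" --pt "-41 -40 0 0 0 0 1" --pt "-41 -40 0 0 0 0 1" --pt "-41 -40 0 0 0 0 1" --pt "-41 -40 0 0 0 0 1" --pt "-41 -40 0 0 0 0 1" --pt "-41 -40 0 0 0 0 1"

```text
t: 1.1
eef_pos: [0.4077, -0.2329, 0.2275]
tool_rot: [0.0, 0.798, -0.602, -0.002]
contact_force: [1.4, -0.2, 0.1]
gripper_width: -0.005
```

```bash
python3 - <<'E'
from h import *
go([.4988,-.0623,.2],-34.6)
E
```

```text
t 1.1 pos [ 0.4077 -0.2329  0.2275] yaw -74.1 shift [-138.9 -134.6   27.5] rot [  0.11   0.25 -39.47] F [ 1.4 -0.2  0.1] w -0.0
```

>>> apply_moves --pt "-34 -33 7 0 0 0 1" --pt "-34 -33 7 0 0 0 1" --pt "-34 -33 7 0 0 0 1" --pt "-34 -33 6 0 0 0 1" --pt "0 0 0 0 0 -10 1" --pt "0 0 0 0 0 -10 1" --pt "0 0 0 0 0 -10 1" --pt "0 0 0 0 0 -9.5 1"

```text
t: 2.1
eef_pos: [0.4993, -0.0532, 0.1982]
tool_rot: [-0.001, 0.959, -0.282, -0.004]
contact_force: [-1.3, 0.6, 0.7]
gripper_width: 0.004
```

```bash
python3 - <<'E'
from h import *
go([.4988,-.0623,.2],-34.6)
c=imaging.get_calibration("wrist"); np.save("w1.npy",c["extrinsics"])
im=imaging.read_camera("wrist"); cv2.imwrite("pics/w1.png",im[:,:,::-1])
print(c["K"],c["k1"])
E
```

```text
t 2.1 pos [ 0.4993 -0.0532  0.1982] yaw -32.8 shift [ 4.5  7.9 -1.8] rot [0.01 0.43 1.83] F [-1.3  0.6  0.7] w 0.0
[[295.08264218   0.         324.66924296]
 [  0.         295.08264218 200.68385411]
 [  0.           0.           1.        ]] 0.008168011822503032
```

View pics/w1.png

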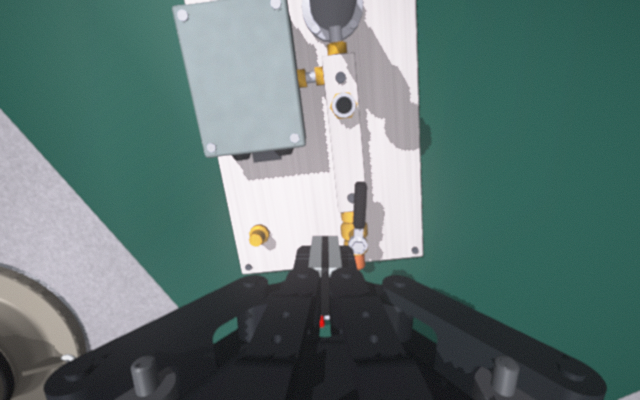

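```bash
python3 - <<'E'
from h import *; from fit import S
c=imaging.get_calibration("wrist"); print(abs(c["extrinsics"]-np.load("w1.npy")).max()); c["extrinsics"]=np.load("w1.npy")
p=[0.5209,-.0015,-.4546]
for nm,P in dict(c_pm=(.11,-.16,.018),c_mm=(-.11,-.16,.018),bezel=(.03,.02,.064),piv=(.03,-.11,.084),h0=(.03,-.048,.084),h1=(.03+.062*np.sin(.15),-.11+.062*np.cos(.15),.084),hc=(-.008,-.012,.07),hc2=(-.102,-.012,.07)).items(): print(nm,proj("wrist",S(p,P),c).round(0))
E
```

```text
0.005411366255710481
c_pm [[425. 257.]]
c_mm [[244. 275.]]
bezel [[346. 107.]]
piv [[361. 249.]]
h0 [[355. 185.]]
h1 [[365. 185.]]
hc [[308. 148.]]
hc2 [[207. 160.]]
```

```bash
python3 - <<'E'
from h import *; from fit import S
p=[0.5209,-.0015,-.4546]
th=.12;u=np.array([np.sin(th),np.cos(th)]);n=np.array([np.cos(th),-np.sin(th)])
P=np.array([.03,-.11])+.042*u-.030*n
X=S(p,(*P,.060)); print(X); go(X,np.degrees(p[2]-th))
E
```

```text
[ 0.49719644 -0.06194095  0.06      ]
 t 2.15 pos [ 0.4993 -0.0532  0.1982] yaw -32.4 shift [  4.    8.5 138.1] rot [0.01 0.43 0.52] F [ 0.1 -0.4  0.2] w 0.0
```

>>> apply_moves --pt "2 4 20 0 0.4 0.5 1" --pt "2 4 20 0 0 0 1" --pt "0 0 22 0 0 0 1" --pt "0 0 22 0 0 0 1" --pt "0 0 20 0 0 0 1" --pt "0 0 16 0 0 0 1" --pt "0 0 10 0 0 0 1" --pt "0 0 0 0 0 0 1"

```text
t: 3.15
eef_pos: [0.4977, -0.0632, 0.0635]
tool_rot: [0.0, 0.956, -0.292, -0.0]
contact_force: [0.3, -0.5, 0.0]
gripper_width: 0.001
```

```bash
python3 - <<'E'
from h import *
go([0.4972,-.0619,.06],-32.9)
c=imaging.get_calibration("wrist"); np.save("w2.npy",c["extrinsics"])
im=imaging.read_camera("wrist"); cv2.imwrite("pics/w2.png",im[:,:,::-1])
E
```

```text
t 3.15 pos [ 0.4977 -0.0632  0.0635] yaw -34.0 shift [-1.2 -0.8  3.5] rot [ 0.04  0.04 -1.1 ] F [ 0.3 -0.5  0. ] w 0.0
```

View pics/w2.png

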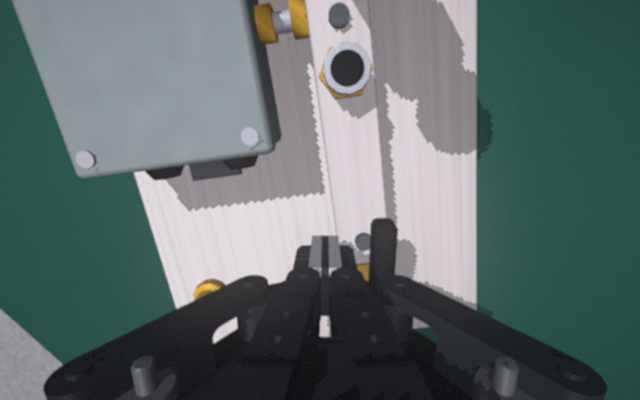

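>>> apply_moves --pt "3 0 2 0 0 0 1" --pt "3 0 2 0 0 0 1" --pt "3 0 0 0 0 0 1" --pt "3 0 0 0 0 0 1" --pt "6 -2.4 0 0 0 8 1" --pt "6 -2.4 0 0 0 8 1" --pt "6 -2.4 0 0 0 8 1" --pt "0 0 0 0 0 0 1"

```text
t: 4.2
eef_pos: [0.5257, -0.0767, 0.0607]
tool_rot: [0.001, 0.872, -0.49, -0.001]
contact_force: [-0.4, 0.6, 0.5]
gripper_width: 0.002
```

```bash
cat > st.py <<'E'
from h import *; from fit import S
p=[0.5209,-.0015,-.4546]
def st(name):
    o,M=pose(); d=o["eef_pos"][:2]-p[:2]; c,s=np.cos(p[2]),np.sin(p[2])
    P=np.array([c*d[0]+s*d[1],-s*d[0]+c*d[1]])*1000
    y=np.degrees(np.arctan2(M[1,0],M[0,0])-p[2]); rel=P-[30,-110]
    a=np.radians(y); n=np.array([np.cos(a),np.sin(a)]);u=np.array([-np.sin(a),np.cos(a)])
    print("t",round(o["t"],2),"stand",P.round(1),"z",o["eef_pos"][2].round(4),"toolyaw rel",y.round(1),"r",(rel@u).round(1),"d",(-rel@n).round(1),"F stand",(np.array([[c,s],[-s,c]])@o["contact_force"][:2]).round(1),o["contact_force"][2].round(1))
    if name:
        im=imaging.read_camera("wrist"); cv2.imwrite(f"pics/{name}.png",im[:,:,::-1])
E
python3 -c "
from st import *; st('w3')"
```

```text
t 4.2 stand [ 37.3 -65.5] z 0.0607 toolyaw rel -32.6 r 41.5 d 17.8 F stand [-0.6  0.4] 0.5
```

View pics/w3.png

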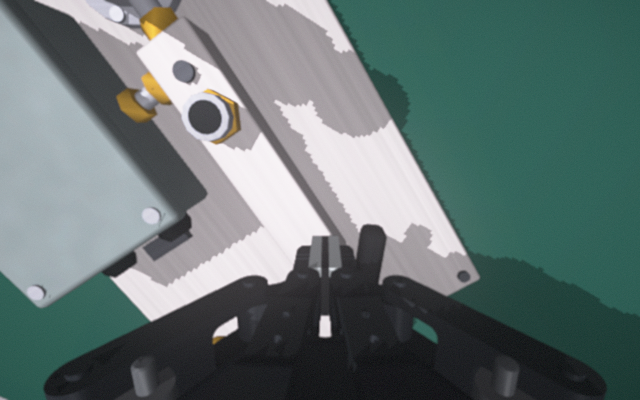

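>>> apply_moves --pt "6 -2.2 0 0 0 8 1" --pt "6 -2.2 0 0 0 8 1" --pt "6 -2.2 0 0 0 8 1" --pt "6 -2.2 0 0 0 8 1" --pt "6 -2.2 0 0 0 8 1" --pt "6 -2.2 0 0 0 8 1" --pt "0 0 0 0 0 0 1" --pt "0 0 0 0 0 0 1"

```text
t: 5.25
eef_pos: [0.5439, -0.1055, 0.0608]
tool_rot: [-0.001, -0.599, 0.801, 0.003]
contact_force: [0.4, 0.1, 0.5]
gripper_width: -0.003
```

```bash
python3 -c "
from st import *; st('w4')"
```

```text
t 5.25 stand [ 66.3 -83.3] z 0.0608 toolyaw rel -80.4 r 40.2 d 20.2 F stand [0.3 0.3] 0.5
```

View pics/w4.png

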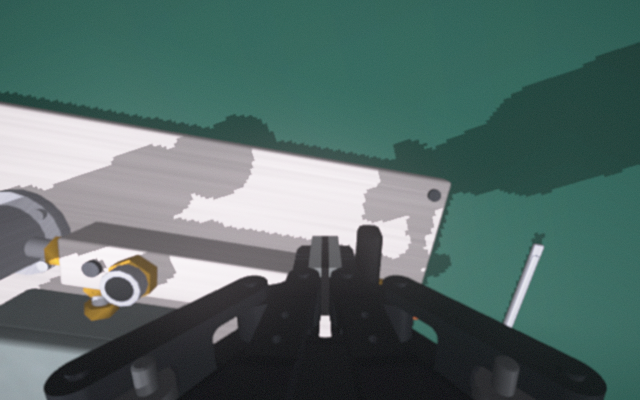

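>>> apply_moves --pt "5 -2 0 0 0 5 1" --pt "4 -2 0 0 0 4.5 1" --pt "1.5 0 0 0 0 0 1" --pt "1.5 0 0 0 0 0 1" --pt "0 0 0 0 0 0 1" --pt "0 0 0 0 0 0 1" --pt "0 0 0 0 0 0 1" --pt "0 0 0 0 0 0 1"

```text
t: 6.3
eef_pos: [0.5445, -0.1126, 0.0609]
tool_rot: [0.001, -0.535, 0.845, 0.005]
contact_force: [0.9, 2.7, -0.5]
gripper_width: -0.002
```

```bash
python3 -c "
from st import *; st('w5')"
```

```text
t 6.3 stand [ 70.  -89.4] z 0.0609 toolyaw rel -89.3 r 40.3 d 20.1 F stand [-0.4  2.8] -0.5
```

View pics/w5.png

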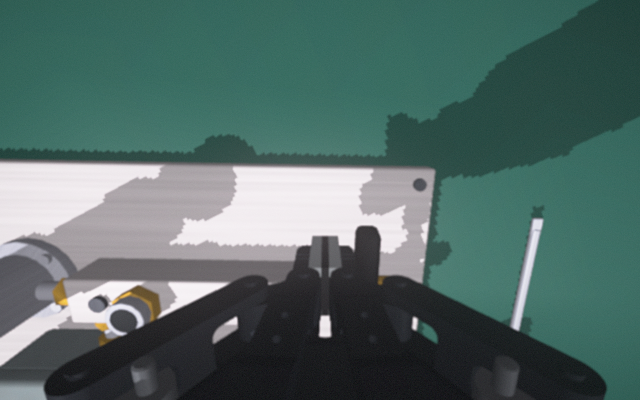

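>>> apply_moves --pt "3 0 0 0 0 0.7 1" --pt "4 0 0 0 0 0 1" --pt "5 0 0 0 0 0 1" --pt "6 0 0 0 0 0 1" --pt "6 0 0 0 0 0 1" --pt "6 0 0 0 0 0 1" --pt "6 0 0 0 0 0 1" --pt "6 0 0 0 0 0 1"

```text
t: 7.35
eef_pos: [0.5446, -0.1124, 0.0616]
tool_rot: [0.023, -0.542, 0.84, 0.013]
contact_force: [7.0, 16.5, -2.5]
gripper_width: 0.004
```

```bash
python3 -c "
from st import *; st(None)"
```

```text
t 7.35 stand [ 70.  -89.2] z 0.0616 toolyaw rel -88.3 r 40.6 d 19.6 F stand [-0.9 17.9] -2.5
```

>>> apply_moves --pt "-4 0 0 0 0 0 1" --pt "-10 0 0 0 0 0 1" --pt "-15 0 0 0 0 0 1" --pt "0 0 -30 0 0 0 1" --pt "0 0 -45 0 0 0 1" --pt "0 0 -50 0 0 0 1" --pt "0 0 -45 0 0 0 1" --pt "0 0 0 0 0 0 1"

```text
t: 8.35
eef_pos: [0.5535, -0.0923, 0.2382]
tool_rot: [0.021, -0.542, 0.84, 0.012]
contact_force: [0.5, -0.5, -0.6]
gripper_width: -0.001
```

```bash
python3 - <<'E'
from st import *
st('w6')
im=imaging.read_camera("top")
cv2.imwrite("pics/t2.png",cv2.resize(im[135:295,235:450,::-1],None,fx=3.5,fy=3.5,interpolation=cv2.INTER_CUBIC))
go([0.5962,.0842,.215],-26)
E
```

```text
t 8.35 stand [ 69.2 -67.3] z 0.2382 toolyaw rel -88.3 r 40.4 d 41.6 F stand [ 0.6 -0.2] -0.6
 t 8.45 pos [ 0.5512 -0.0919  0.2343] yaw -114.4 shift [-177.9   31.5   27.7] rot [ -1.87   2.27 -88.34] F [-0.5 -0.5 -0.6] w 0.0
```

View pics/w6.png

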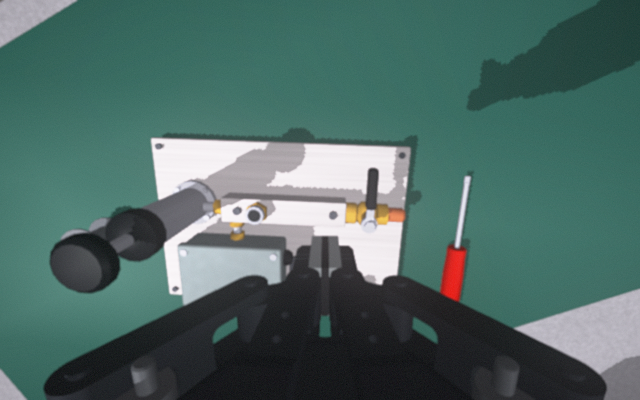

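View pics/t2.png

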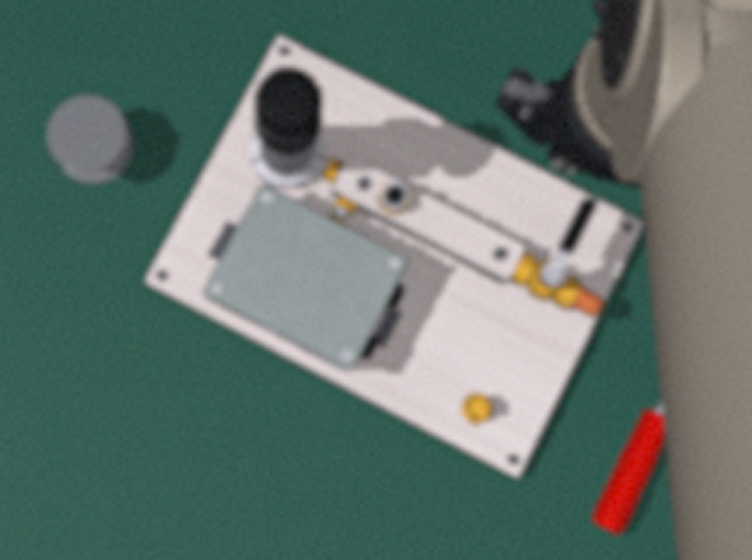

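```bash
python3 - <<'E'
from st import *
go([0.5962,.0842,.215],-114.4)
E
```

```text
t 8.45 pos [ 0.5512 -0.0919  0.2343] yaw -114.4 shift [-177.9   31.5   27.7] rot [0.22 2.65 0.05] F [-0.5 -0.5 -0.6] w 0.0
```

>>> apply_moves --pt "-10 2 0 0.2 2.6 0 1" --pt "-34 6 2 0 0 0 1" --pt "-40 7 3 0 0 0 1" --pt "-40 7 3 0 0 0 1" --pt "-30 5 2 0 0 0 1" --pt "-16 3 0 0 0 0 1" --pt "-5 0 0 0 0 0 1" --pt "0 0 0 0 0 0 1"

```text
t: 9.45
eef_pos: [0.5902, 0.0822, 0.2101]
tool_rot: [-0.011, -0.54, 0.841, 0.004]
contact_force: [-0.2, 0.1, 0.4]
gripper_width: 0.002
```

```bash
python3 - <<'E'
from st import *
go([0.5962,.0842,.205],-114.4)
st("w7")
im=imaging.read_camera("scene")
cv2.imwrite("pics/s2.png",cv2.resize(im[120:320,140:400,::-1],None,fx=3,fy=3,interpolation=cv2.INTER_CUBIC))
E
```

```text
t 9.45 pos [0.5902 0.0822 0.2101] yaw -114.6 shift [-4.4 -4.7  4.9] rot [ 1.1  -0.86 -0.19] F [-0.2  0.1  0.4] w 0.0
t 9.45 stand [ 25.5 105.7] z 0.2101 toolyaw rel -88.5 r 1.0 d 215.7 F stand [-0.2  0. ] 0.4
```

View pics/w7.png

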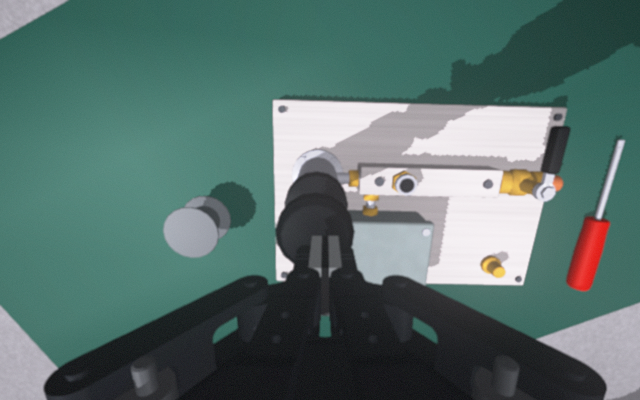

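View pics/s2.png

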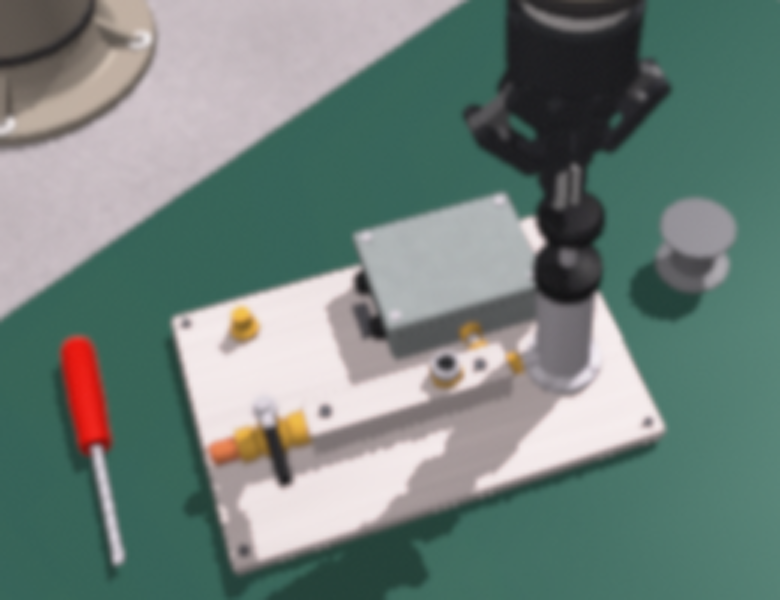

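>>> apply_moves --pt "-4.5 -4.5 0 1.1 -0.9 0 1" --pt "0 0 5 0 0 0 1" --pt "0 0 6 0 0 0 1" --pt "0 0 8 0 0 0 1" --pt "0 0 8 0 0 0 1" --pt "0 0 8 0 0 0 1" --pt "0 0 8 0 0 0 1" --pt "0 0 8 0 0 0 1"

```text
t: 10.55
eef_pos: [0.598, 0.0816, 0.17]
tool_rot: [0.003, -0.538, 0.843, -0.002]
contact_force: [-32.6, -6.2, 87.0]
gripper_width: 0.005
```

```bash
python3 - <<'E'
from st import *
go([0.5962,.0842,.171],-114.4)
st("w8")
E
```

```text
t 10.55 pos [0.598  0.0816 0.17  ] yaw -114.9 shift [-1.6  2.7 -1. ] rot [-0.36  0.22 -0.54] F [-32.6  -6.2  87. ] w 0.0
t 10.55 stand [ 32.7 108.5] z 0.17 toolyaw rel -88.9 r 6.9 d 218.4 F stand [-26.5 -19.9] 87.0
```

View pics/w8.png

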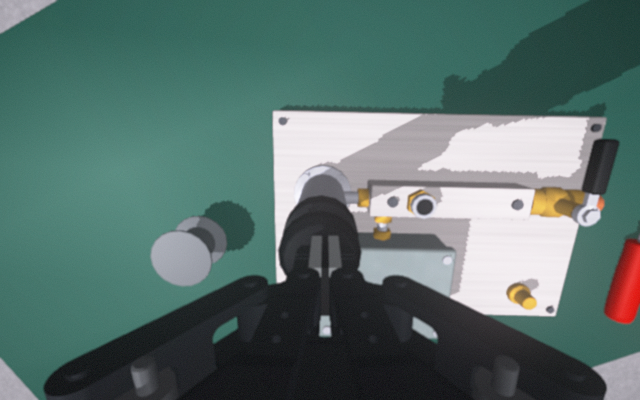

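>>> apply_moves --pt "0 0 -3 0 0 0 1" --pt "0 0 -8 0 0 0 1" --pt "0 0 -10 0 0 0 1" --pt "0 0 -12 0 0 0 1" --pt "0 0 -6 0 0 0 1" --pt "0 0 0 0 0 0 1" --pt "0 0 0 0 0 0 1" --pt "0 0 0 0 0 0 1"

```text
t: 11.6
eef_pos: [0.5967, 0.0812, 0.2139]
tool_rot: [0.004, -0.537, 0.843, -0.002]
contact_force: [0.2, 0.7, -0.4]
gripper_width: 0.003
```

```bash
python3 - <<'E'
from st import *
go([0.5962,.0842,.171],-114.4)
st("w9")
E
```

```text
t 11.6 pos [0.5967 0.0812 0.2139] yaw -115.0 shift [-2.4  2.  42.9] rot [-0.41  0.23 -0.58] F [ 0.2  0.7 -0.4] w 0.0
t 11.6 stand [ 31.8 107.5] z 0.2139 toolyaw rel -88.9 r 5.9 d 217.5 F stand [-0.2  0.7] -0.4
```

View pics/w9.png

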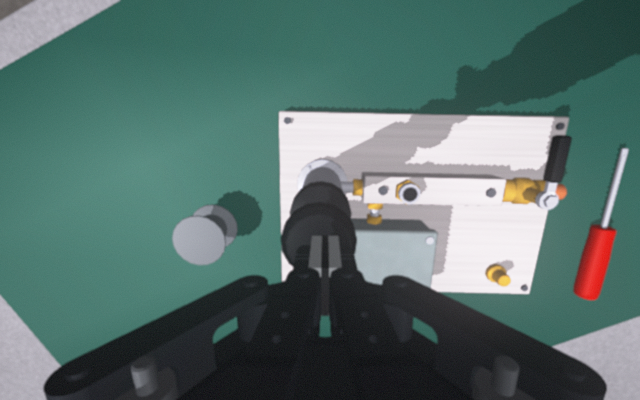

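>>> apply_moves --pt "-2.4 2 6 -0.4 0.2 0 1" --pt "0 0 8 0 0 0 1" --pt "0 0 8 0 0 0 1" --pt "0 0 8 0 0 0 1" --pt "0 0 6 0 0 0 1" --pt "0 0 3 0 0 0 1" --pt "0 0 2 0 0 0 1" --pt "0 0 2 0 0 0 1"

```text
t: 12.65
eef_pos: [0.5962, 0.0846, 0.1743]
tool_rot: [0.001, -0.537, 0.843, -0.0]
contact_force: [-4.2, -1.1, 11.6]
gripper_width: 0.001
```

```bash
python3 - <<'E'
from st import *
go([0.5962,.0842,.171],-114.4)
E
```

```text
t 12.65 pos [0.5962 0.0846 0.1743] yaw -115.0 shift [ 0.4 -0.2  3.3] rot [-0.05  0.04 -0.6 ] F [-4.2 -1.1 11.6] w 0.0
```

>>> apply_moves --pt "0 0 3 0 0 0 1" --pt "0 0 2 0 0 0 1" --pt "0 0 -8 0 0 0 1" --pt "0 0 -12 0 0 0 1" --pt "0 0 -12 0 0 0 1" --pt "0 0 -6 0 0 0 1" --pt "0 0 0 0 0 0 1" --pt "0 0 0 0 0 0 1"

```text
t: 13.65
eef_pos: [0.5958, 0.0844, 0.21]
tool_rot: [0.0, -0.537, 0.843, -0.0]
contact_force: [-0.4, 0.7, 0.4]
gripper_width: -0.003
```

```bash
python3 - <<'E'
from st import *
go([0.5962,.0842,.171],-114.4)
st("w10")
E
```

```text
t 13.65 pos [0.5958 0.0844 0.21  ] yaw -115.0 shift [ 0.1 -0.4 39. ] rot [-0.06  0.   -0.61] F [-0.4  0.7  0.4] w -0.0
t 13.65 stand [ 29.5 110.1] z 0.21 toolyaw rel -89.0 r 3.5 d 220.1 F stand [-0.7  0.4] 0.4
```

View pics/w10.png

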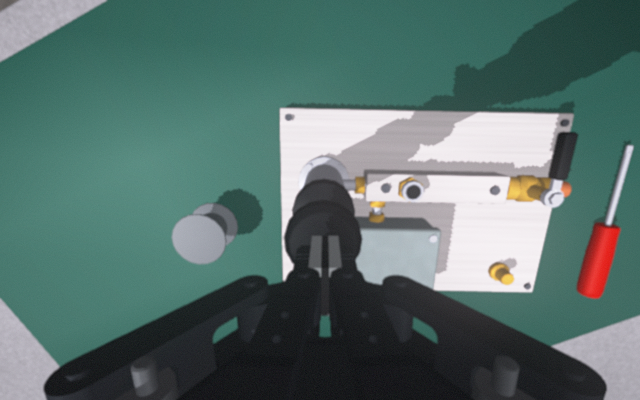

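>>> apply_moves --pt "0 0 6 0 0 0 1" --pt "0 0 8 0 0 0 1" --pt "0 0 8 0 0 0 1" --pt "0 0 8 0 0 0 1" --pt "0 0 5 0 0 0 1" --pt "0 0 3 0 0 0 1" --pt "0 0 3 0 0 0 1" --pt "0 0 2 0 0 0 1"

```text
t: 14.7
eef_pos: [0.596, 0.0845, 0.1707]
tool_rot: [0.001, -0.537, 0.844, -0.001]
contact_force: [-7.3, -0.1, 18.8]
gripper_width: 0.002
```

>>> apply_moves --pt "0 0 2 0 0 0 1" --pt "0 0 0 0 0 0 1" --pt "0 0 -8 0 0 0 1" --pt "0 0 -12 0 0 0 1" --pt "0 0 -12 0 0 0 1" --pt "0 0 -6 0 0 0 1" --pt "0 0 0 0 0 0 1" --pt "0 0 0 0 0 0 1"

```text
t: 15.7
eef_pos: [0.5954, 0.0844, 0.2102]
tool_rot: [0.0, -0.537, 0.844, -0.001]
contact_force: [-0.7, -0.0, -0.4]
gripper_width: 0.0
```

```bash
python3 - <<'E'
from st import *
go([0.5962,.0842,.171],-114.4)
st("w11")
E
```

```text
t 15.7 pos [0.5954 0.0844 0.2102] yaw -115.1 shift [-0.2 -0.8 39.2] rot [-0.1  -0.02 -0.69] F [-0.7 -0.  -0.4] w 0.0
t 15.7 stand [ 29.2 109.9] z 0.2102 toolyaw rel -89.0 r 2.9 d 219.8 F stand [-0.6 -0.3] -0.4
```

View pics/w11.png

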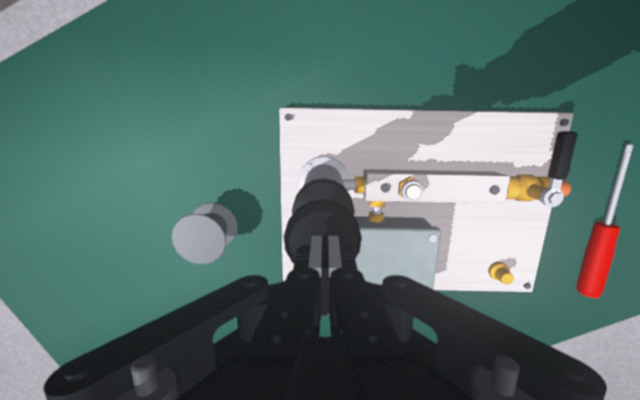

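The white pin now shows at (412,190), so all three strokes counted. The bottom reading was z = 0.1707 at 19 N, and the stand and handle have not moved. I'll do two more strokes, plus a third to be safe.

>>> apply_moves --pt "0 0 6 0 0 0 1" --pt "0 0 8 0 0 0 1" --pt "0 0 8 0 0 0 1" --pt "0 0 8 0 0 0 1" --pt "0 0 5 0 0 0 1" --pt "0 0 3 0 0 0 1" --pt "0 0 3 0 0 0 1" --pt "0 0 2 0 0 0 1"

```text
t: 16.75
eef_pos: [0.5955, 0.0844, 0.1708]
tool_rot: [0.001, -0.536, 0.844, -0.001]
contact_force: [-3.6, 0.1, 12.0]
gripper_width: 0.002
```

>>> apply_moves --pt "0 0 2 0 0 0 1" --pt "0 0 0 0 0 0 1" --pt "0 0 -8 0 0 0 1" --pt "0 0 -12 0 0 0 1" --pt "0 0 -12 0 0 0 1" --pt "0 0 -6 0 0 0 1" --pt "0 0 0 0 0 0 1" --pt "0 0 0 0 0 0 1"

```text
t: 17.75
eef_pos: [0.595, 0.0844, 0.2102]
tool_rot: [0.0, -0.536, 0.844, -0.001]
contact_force: [0.4, -0.1, 0.8]
gripper_width: 0.0
```

>>> apply_moves --pt "0 0 6 0 0 0 1" --pt "0 0 8 0 0 0 1" --pt "0 0 8 0 0 0 1" --pt "0 0 8 0 0 0 1" --pt "0 0 5 0 0 0 1" --pt "0 0 3 0 0 0 1" --pt "0 0 3 0 0 0 1" --pt "0 0 2 0 0 0 1"

```text
t: 18.75
eef_pos: [0.5951, 0.0844, 0.1707]
tool_rot: [0.001, -0.536, 0.844, -0.001]
contact_force: [-7.3, -1.3, 22.1]
gripper_width: 0.004
```

>>> apply_moves --pt "0 0 2 0 0 0 1" --pt "0 0 0 0 0 0 1" --pt "0 0 -8 0 0 0 1" --pt "0 0 -12 0 0 0 1" --pt "0 0 -12 0 0 0 1" --pt "0 0 -6 0 0 0 1" --pt "0 0 0 0 0 0 1" --pt "0 0 0 0 0 0 1"

```text
t: 19.75
eef_pos: [0.5944, 0.0843, 0.2101]
tool_rot: [0.0, -0.536, 0.844, -0.001]
contact_force: [0.9, 0.4, 0.0]
gripper_width: -0.001
```

```bash
python3 - <<'E'
from st import *
go([0.5962,.0842,.171],-114.4)
st("w12")
E
```

```text
t 19.75 pos [0.5944 0.0843 0.2101] yaw -115.2 shift [-0.8 -1.5 39.1] rot [-0.15 -0.08 -0.83] F [0.9 0.4 0. ] w -0.0
t 19.75 stand [ 28.4 109.3] z 0.2101 toolyaw rel -89.2 r 1.5 d 219.3 F stand [0.6 0.7] 0.0
```

View pics/w12.png

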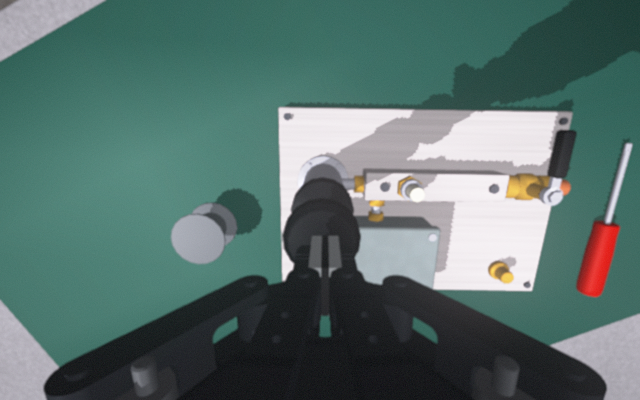

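>>> apply_moves --pt "-1 -1 6 0 0 0 1" --pt "0 0 8 0 0 0 1" --pt "0 0 8 0 0 0 1" --pt "0 0 8 0 0 0 1" --pt "0 0 5 0 0 0 1" --pt "0 0 3 0 0 0 1" --pt "0 0 3 0 0 0 1" --pt "0 0 2 0 0 0 1"

```text
t: 20.8
eef_pos: [0.5961, 0.0849, 0.1707]
tool_rot: [0.0, -0.535, 0.845, -0.002]
contact_force: [-8.3, -1.4, 21.9]
gripper_width: -0.001
```

>>> apply_moves --pt "0 0 2 0 0 0 1" --pt "0 0 0 0 0 0 1" --pt "0 0 -8 0 0 0 1" --pt "0 0 -12 0 0 0 1" --pt "0 0 -15 0 0 0 1" --pt "0 0 -20 0 0 0 1" --pt "0 0 -20 0 0 0 1" --pt "0 0 -15 0 0 0 1"

```text
t: 21.8
eef_pos: [0.5948, 0.0848, 0.263]
tool_rot: [-0.001, -0.535, 0.845, -0.001]
contact_force: [0.0, -1.4, -0.3]
gripper_width: 0.001
```

>>> apply_moves --pt "0 0 0 0 0 0 1" --pt "0 0 0 0 0 0 1" --pt "0 0 0 0 0 0 1" --pt "0 0 0 0 0 0 1" --pt "0 0 0 0 0 0 1" --pt "0 0 0 0 0 0 1" --pt "0 0 0 0 0 0 1" --pt "0 0 0 0 0 0 1"

```text
t: 22.8
eef_pos: [0.594, 0.0846, 0.2607]
tool_rot: [-0.003, -0.535, 0.845, -0.001]
contact_force: [0.4, 0.4, -0.0]
gripper_width: -0.003
```

```bash
python3 - <<'E'
from st import *
c=imaging.get_calibration("wrist")
st("w13")
print("pin top out",proj("wrist",[S(p,(.03,.02,z)) for z in(.082,.075,.064)],c).round(1))
for n,s in(("scene",np.s_[150:320,140:400]),("top",np.s_[135:295,235:450])):
    im=imaging.read_camera(n); cv2.imwrite(f"pics/{n}_f.png",cv2.resize(im[s][:,:,::-1],None,fx=3,fy=3,interpolation=cv2.INTER_CUBIC))
o=((proj("scene",[S(p,(.03,.02,z)) for z in(.082,.075,.064)]+[S(p,(.03,.11,.199))])-[140,150])*3+1).round(0); print(o)
w=cv2.imread("pics/w13.png"); cv2.imwrite("pics/w13z.png",cv2.resize(w[80:280,270:530],None,fx=3,fy=3,interpolation=cv2.INTER_CUBIC))
E
```

```text
t 22.8 stand [ 27.8 109.5] z 0.2607 toolyaw rel -89.2 r 0.7 d 219.5 F stand [0.2 0.6] -0.0
pin top out [[404.6 180.4]
 [403.  179.2]
 [400.5 177.4]]
[[445. 262.]
 [445. 267.]
 [446. 276.]
 [571. 122.]]
```

View pics/w13z.png

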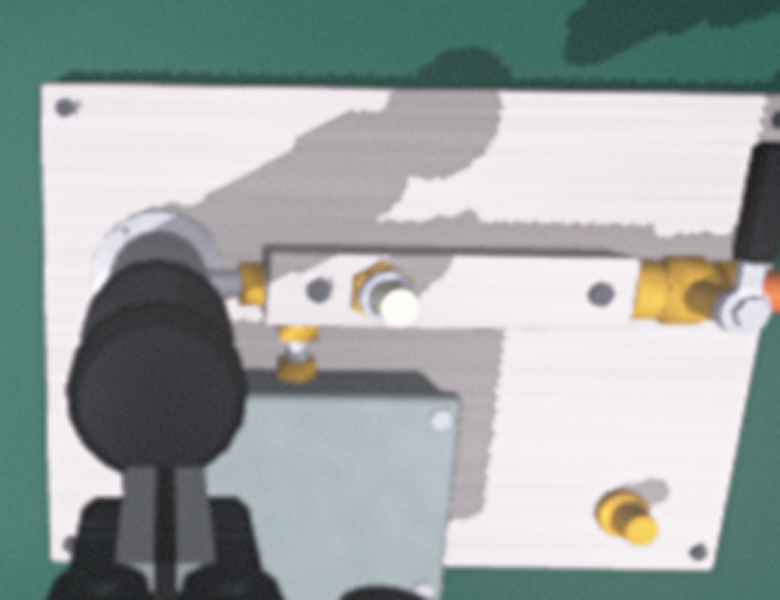

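View pics/scene_f.png

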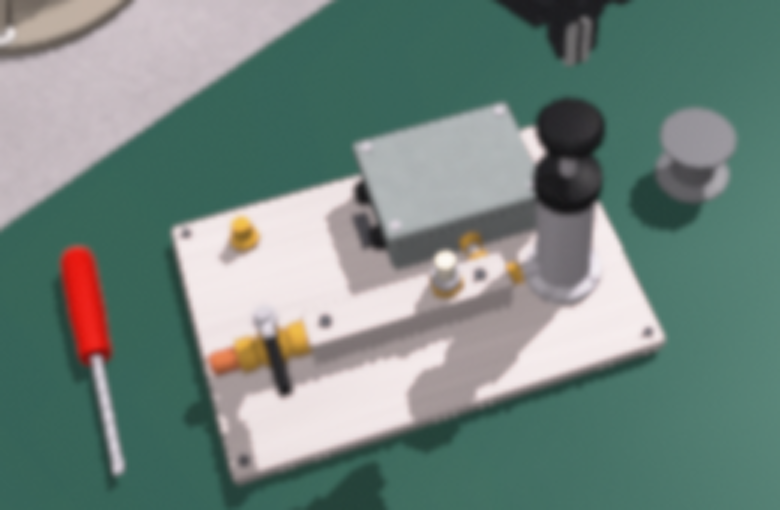

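View pics/top_f.png

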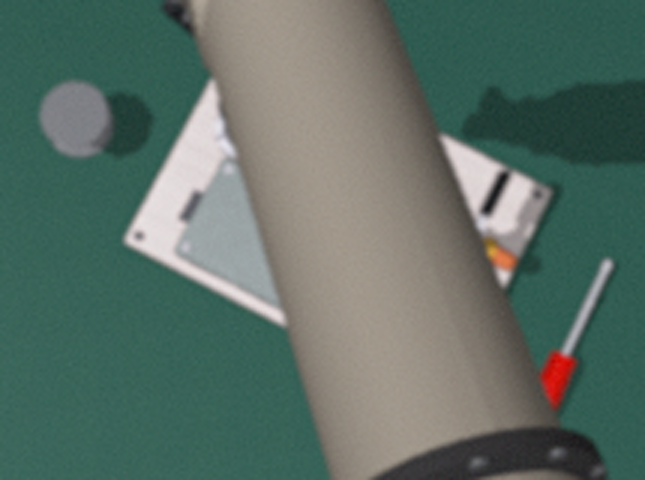

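```bash
python3 -c "
from station import bot
print(bot.hand_in())"
```

```text
the job is handed in; nothing more can be done
None
```

The vent is shut and the housing is pumped up with the indicator pin fully out. I handed the job in at about 23 s, and it gave no verdict.

**Vent:** I pushed the handle clockwise with the shut fingertips until it met its stop. At the stop it took 18 N with no further movement. The handle now points along stand +x and was still there in the last pictures.

**Pumping:** I made six strokes, with the plunger coming back up after each. For strokes 1 and 3–6 I read the bottom at z of about 0.170–0.171. Stroke 2 was last read at 24.7 mm before I pressed a little further. The sixth stroke was only for safety.

**Last checks:**
- **Pin:** its top is at (445,260) in the enlarged scene picture, against a predicted (445,262) for fully out. The wrist camera agrees within about 2 px.
- **Plunger:** it is up, at its predicted place.
- **Stand and bystanders:** the stand's corners, plug, spool and screwdriver show no visible movement from the first pictures.
- **Arm:** it hangs clear about 6 cm above the knob, with no contact force.

**First stroke pressed too hard:** it reached 87 N down and about 33 N sideways at the bottom. The wrist total was about 93 N, under the 120 N limit, and the contact was fingertips only. I eased the later strokes to between 12 and 22 N at the bottom.

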